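# Mesh the cheese cutter's grating disc onto its tilted drive

## Robot

A 6-joint arm with a two-finger parallel gripper is mounted at the origin on the work surface. World frame = base frame: x ahead of the robot, y to its left, z up, the work surface at z = 0. Lengths are in mm, angles in rad, forces in N, time in s.
With the tool pointing down it reaches from about 400 to 925 mm from the base axis. Payload 12.5 kg.
Tool frame: the origin (TCP) lies where the fingers leave the gripper's body, on its centre line; the fingertips stand 78 mm ahead of it and the grasp point (between the pads) lies 59 mm ahead of it (env.nose_length is the distance from the TCP to the fingertips, in mm); z points along the fingers, y is the line along which they close (so a half turn about z gives the same grasp; the last joint's range is limited). The gripper opens to 95 mm and grips with 3 to 60 N. Pads are 20 mm wide; open, the fingers measure 119 mm over their backs; the gripper's body (75 mm by 180 mm) begins 59 mm behind the grasp point.
Start: joints at [1.112, 0.491, 1.559, -0, 1.092, -0.106], TCP at [215.935, 586.523, 292.261] pointing down, gripper open.
Joint ranges: [-3.1, 3.1], [-0.84, 2.19], [0.05, 2.79], [-1.13, 4.28], [0.06, 2.93], [-2.69, 2.69]. Speed limits (rad/s): [2.22, 2.22, 2.79, 3.14, 3.14, 3.14].

## Interface

Orientations are given as [roll, pitch, yaw] about the fixed x, y, z axes, in that order (R = Rz(yaw) Ry(pitch) Rx(roll)).
In Python, from cell import env gives the robot as it stands. The module is installed in compiled form; this text tells all that it offers.
- The arm moves only by the tool send_rows, never from a script. Its argument "series" is text: rows parted by semicolons, each of 6 numbers parted by spaces: the shift along the tool's x, y, z as a fraction of full scale, then the turn, a rotation vector about the tool's x, y, z as a fraction of full scale. A call has 1 to 5 rows; each row shifts and turns the commanded pose from where the row before left it, along the tool's axes as they then stand; what a row does not reach is not made up. Full scale, the value 1, is 60 mm for a shift and 10 degrees for a turn. A row lasts 1/8 s, in which the tool goes at most 62.5 mm and 10.7 degrees, less where a joint would pass 70% of its speed; a pose out of reach is approached as far as the arm can. A call with a number of a shift or a turn outside -1 to 1 is refused whole. A call with a gripper value outside its range is refused whole. "fingers" is the opening, from 0 (shut) to 1 (fully open), set as the call begins (left out, the last holds). The fingers move at their own pace and stop on an object; the grip force is fixed at half the most. Time passes only in rows, so rows that do not move let the fingers close. It gives the time, the measured TCP pose, the force, the opening and the grip force at its end, in the units of the state.
- env.state(): the state, without advancing time (a new reading comes with each control period).
- env.read_camera(name): name is "scene" or "side" or "wrist"; returns a dict with "color" (384x512x3 uint8, red, green, blue), "z_map" (384x512 float32, mm along the optical axis (not along the pixel's ray), 0 where there is no reading), "fovy" (degrees; the focal length in pixels is half the picture's height over the tangent of half this angle, whatever the lens; pixels are square), "cx", "cy" (the principal point, pixels), "R" (3x3) and "t" (3): a world point X has camera coordinates R X + t. Camera axes: x right, y down, z forward; pixel columns grow to the right and rows downward; lengths in mm; the calibration is good to about 2 mm. A picture is of the moment at which its call begins.
- env.job_done(): hands the job in; it is judged then, once.
The state is a dict: "t": time; "joints": joint angles; "qvel": joint speeds; "tau": joint torques, N m; "eef_pos": TCP position; "tcp_rot": TCP orientation; "ft_force": force on the tool from outside, world axes, zero at the start; "moment": the same for the moment, N m; "opening": opening from 0.0 (shut) to 1.0 (fully open); "grip_force": force on a finger pad.
Only numpy, scipy, OpenCV 4.12 (cv2) and the standard library are available. Lean on these libraries where they do the work, as an engineer would, in place of code of your own. Each camera call takes 0.05 s, during which the arm holds its last target. There are 200 camera calls.

## Task

Put the grating disc that lies on the worktop back on the cheese cutter: hold it over the tilted drive shaft, turn it until the slot under its hub finds the cross on the shaft, and push it fully home so that its foot lies flush on the drive head. Do not ram it, let go of it there, and do not knock about the can, the mug or the pusher.

Things in the scene. Friction and masses are not known exactly. Their poses are not given: they have to be found in the camera images.
- disc_mid (a point): Grating disc, hub up on the worktop: steel plate 150 mm across, 5 mm thick, three rings of small raised teeth, 0.35 kg. On it a square grey hub 34 x 34 mm, sides along its x and y axes; under it a square foot 40 x 40 mm. Heights from the foot's underside along z (up through the hub): foot 0-12 mm, plate 12-17, hub 17-52. This point: on the axis, 26 mm above the foot's underside.
- disc_foot (a point): Centre of the underside of the disc's foot, axes as disc_mid. The foot is cut through by a cross-shaped slot, 9 mm wide and 12 mm deep, its arms along the disc's x and y axes (so it fits at every quarter turn). In its middle a round bore, 12 mm wide, goes on up into the hub, to 46 mm above the underside; it takes the pilot pin.
- drive: Round aluminium drive head, 174 mm across, of the cutter (white motor base, fixed). Origin: centre of its flat face, 170 mm above the worktop; z points out of the face along the shaft's axis, 30 degrees from vertical, leaning to the machine's front. From the face rises the shaft: a steel cross of two bars, each 44 mm long, 6 mm wide, 11.5 mm high, with a pilot pin in its middle.
- pin_tip (a point): Tip of the pilot pin, on the axis 40 mm above the head's face: 10 mm thick up to 33 mm, then tapering. Axes as drive. The shaft and its cross stand at some angle about the axis that this pose does not show; the shaft is stiff (0.4 N m), so light rubbing does not turn it. Nothing on the machine stands higher than the head's upper rim, 215 mm.
- drive_home (a point): Where disc_mid must be when the disc is fully home: on the axis, 26 mm above the head's face, axes as drive. Not meshed, the disc's foot rests on top of the cross, 11.5 mm short of home; turned to within about 4 degrees of the cross it slides down over it onto the face.
- tomato_can: a can, 74 mm across, 110 mm high, origin under its centre; to be left alone
- cup: a blue mug, 68 mm across, 58 mm high, origin under its centre; to be left alone
- pusher: the cutter's black pusher, a round plug 56 mm across, 112 mm high, origin under its centre; to be left alone
Mind the look-alikes: they are no part of the job. Leave any green or yellow look-alike of the part that bears disc_mid alone.

How it is judged (in metres and radians):
On the way, in this order (a step that is already met when the one before it is completed fails the run):
1. the disc is lifted clear of the worktop (height (world z) of disc_mid above 0.1 m), for 0.1 s.
2. the disc is fully home on the drive (distance between disc_mid and drive_home below 0.005 m and angle between the z axis of disc_mid and the z axis of drive, either way round below 0.08 rad), for 0.2 s.
At the end, for the whole second after the job is handed in: the disc is meshed and fully home on the drive: its mid point within 5 mm of drive_home, its axis within 4.5 degrees of the shaft's, at rest and let go (all of step 2 and linear speed of disc below 0.02 m/s); the robot touches nothing.
It fails at once if the can, the mug or the pusher is shoved more than 4 cm or knocked over (distance of any of tomato_can, cup, pusher from where it was at the start of the episode above 0.04 m or angle between any of tomato_can, cup, pusher's own z axis and vertical above 0.6 rad).
It fails at once if the disc is rammed against the machine (more than 100 N) (contact force between disc and drive above 100 N).
It also fails if it takes over 61 s, if anything falls off the work surface, if the arm or the gripper's body presses on something with over 40 N, if the wrist force passes 120 N, or if a joint passes its speed limit or range.

## Working session

There is one attempt and no reset: what is moved stays moved. The work goes in short steps, Python scripts to look and compute and a tool call to move; the robot and the scene stay as the last step left them, time stands still between calls to the robot, and variables do not carry over. Pictures are saved under pics/ and viewed, at most 10 in all, crops included, and the job is handed in when it is done.

Besides the shell and the picture viewer there is one more tool, called after ">>>" in YAML: its name, and indented under it one key for each argument. send_rows: Moves the arm, as the interface text tells. Shift numbers are shares of 60 mm and turn numbers shares of 10 degrees, none past 1 either way. Its arguments: {"type":"object","properties":{"series":{"type":"string"},"fingers":{"type":"number"}},"required":["series"]}

```bash
mkdir -p pics; cat > h.py <<'E'
import numpy as np,cv2
from cell import env
def cam(n):
    c=env.read_camera(n); c['f']=192/np.tan(np.radians(c['fovy'])/2); c['R']=np.array(c['R']);c['t']=np.array(c['t']);return c
def pts(c):
    v,u=np.mgrid[:384,:512]; z=c['z_map']
    P=np.stack([(u-c['cx'])/c['f']*z,(v-c['cy'])/c['f']*z,z],-1)
    return (P-c['t'])@c['R']
def save(c,n): cv2.imwrite('pics/'+n+'.png',c['color'][...,::-1])
E
python3 - <<'E'
from h import *
import pickle
print(env.state())
D={}
for n in['scene','side','wrist']:
    D[n]=cam(n)
    c=D[n];print(n,c['f'],c['cx'],c['cy'],(-c['R'].T@c['t']).round(),c['R'][2].round(2))
pickle.dump(D,open('d0.pkl','wb'))
im=np.hstack([D['scene']['color'],D['side']['color']])
cv2.imwrite('pics/a.png',cv2.resize(im,(800,300))[...,::-1])
save(D['scene'],'scene');save(D['side'],'side')
E
```

```text
{'t': 0.0, 'joints': array([ 1.11240933e+00,  4.91584193e-01,  1.55945863e+00, -1.30435834e-05,
        1.09168088e+00, -1.05592972e-01]), 'qvel': array([ 6.37056890e-05, -3.04882788e-04, -1.92132790e-03, -1.20856486e-03,
       -1.22433460e-03, -8.13702037e-04]), 'tau': array([ 3.82695162e-04, -6.12668824e+01, -2.58185220e+01,  6.92812004e-02,
        4.83043666e-02, -9.42753331e-05]), 'eef_pos': array([215.85795697, 586.37479563, 291.64322797]), 'tcp_rot': array([-3.14046668e+00, -1.07705813e-04,  2.78880459e+00]), 'ft_force': array([-1.01542989,  0.01931841, -0.83586325]), 'moment': array([-0.0041841 , -0.06654276,  0.07267234]), 'grip_force': 0.0, 'opening': 0.998996668293151}
scene 376.9462470607745 254.4418165344146 198.37865910100678 [1391. -527. 1087.] [-0.62  0.34 -0.7 ]
side 495.8832604921403 260.53911785811994 193.08486799859176 [ 359. 1335. 1237.] [ 0.13 -0.78 -0.62]
wrist 267.9621794887683 251.81120301684368 192.31086430052545 [147. 611. 385.] [ 0.24 -0.09 -0.97]
```

View pics/scene.png

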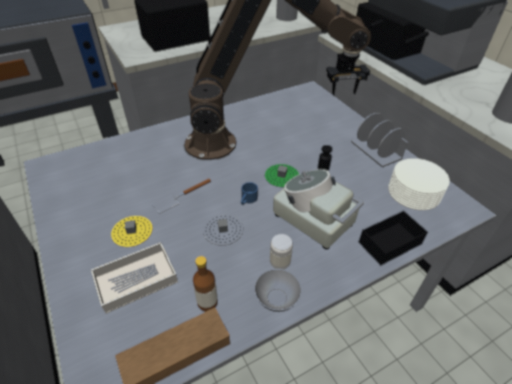

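View pics/side.png

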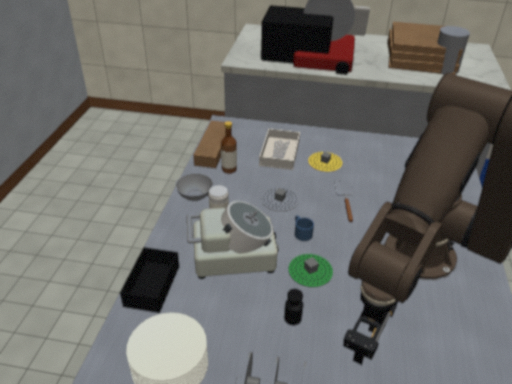

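Three discs in the scene view: yellow (131,231), green (282,175) and plain steel (223,230). The steel one fits, since the green and yellow ones are the look-alikes. In the side view it is at (281,197). The drive head is at scene (310,185) and side (249,222). I'll confirm with a crop and measure.

```bash
python3 - <<'E'
from h import *
import pickle
D=pickle.load(open('d0.pkl','rb'))
s=D['scene']['color'][160:260,190:360];t=D['side']['color'][170:290,180:350]
a=cv2.resize(s,(680,400),interpolation=2)[:, :400];
im=np.hstack([cv2.resize(s,(390,230),interpolation=2),cv2.resize(t,(390,275),interpolation=2)[:230]])
top=cv2.resize(D['scene']['color'][165:205,285:345],(390,260),interpolation=2)
b=cv2.resize(D['side']['color'][195:245,215:290],(390,260),interpolation=2)
cv2.imwrite('pics/crop.png',np.vstack([im,np.hstack([top,b])])[...,::-1])
for n,(u,v) in dict(scene=(223,230),side=(281,197)).items():
    c=D[n];P=pts(c)
    w=P[v-25:v+25,u-28:u+28].reshape(-1,3)
    for lo,hi in((40,60),(12,24)):
        m=(w[:,2]>lo)&(w[:,2]<hi);q=w[m]
        print(n,lo,m.sum(),q.mean(0).round(1),q.min(0).round(),q.max(0).round())
    m=w[:,2]>46;q=w[m][:,:2].astype(np.float32)
    print(cv2.minAreaRect(q))
for n,(u,v) in dict(scene=(310,185),side=(249,222)).items():
    P=pts(D[n]);c=D[n]
    w=P[v-35:v+35,u-40:u+40].reshape(-1,3);w=w[(w[:,2]>110)&(w[:,2]<260)]
    # RANSAC plane w/ 30deg tilt
    rng=np.random.default_rng(0);best=0
    for i in range(2000):
        a=w[rng.choice(len(w),3,False)];nn=np.cross(a[1]-a[0],a[2]-a[0]);L=np.linalg.norm(nn)
        if L<500: continue
        nn/=L;nn*=np.sign(nn[2])
        if abs(np.degrees(np.arccos(nn[2]))-30)>6: continue
        m=abs((w-a[0])@nn)<2.0
        if m.sum()>best: best=m.sum();bm=m;bn=nn
    q=w[bm];cc=q.mean(0);U=np.linalg.svd(q-cc)[2][2];U*=np.sign(U[2])
    e=np.cross([0,0,1],U);e/=np.linalg.norm(e);f=np.cross(U,e)
    xy=np.stack([(q-cc)@e,(q-cc)@f],1).astype(np.float32)
    (ex,ey),r=cv2.minEnclosingCircle(xy)
    print(n,best,U.round(3),np.degrees(np.arccos(U[2])),np.degrees(np.arctan2(U[1],U[0])),cc.round(1),(cc+ex*e+ey*f).round(1),r)
    d=(w-cc)@U;k=(d>4)&(d<45);print('above',k.sum(),w[k].mean(0).round(1),np.sort(d)[-8:].round(1))
for n in D:
    P=pts(D[n])
E
```

```text
scene 40 84 [ 536.1 -184.9   49.9] [ 510. -204.   41.] [ 555. -164.   56.]
scene 12 824 [ 538.8 -186.3   16.2] [ 458. -258.   12.] [ 609. -111.   23.]
((949.784912109375, -358.8634338378906), (33.32184982299805, 942.817138671875), 67.1568603515625)
side 40 114 [ 486.4 -117.3   49.7] [ 406. -200.   41.] [550. -17.  60.]
side 12 516 [ 528.5 -171.2   16.2] [ 451. -256.   12.] [604. -53.  24.]
((480.74737548828125, 568.83349609375), (190.6917266845703, 1539.4951171875), 1.9602179527282715)
scene 546 [-0.48  -0.148  0.865] 30.151659035112957 -162.82331425089626 [597.1 129.9 173.3] [531.4 210.6 150.7] 183.81320190429688
above 56 [586.  129.6 183.2] [26.7 26.8 30.  30.2 31.7 32.1 34.5 37.1]
side 710 [-0.481 -0.162  0.862] 30.486487636525677 -161.33876113580996 [588.7 144.6 171.1] [586.2 138.7 168.6] 89.39346313476562
above 108 [579.5 132.5 176.9] [28.6 29.8 33.  33.1 35.4 36.3 37.2 41.8]
```

View pics/crop.png

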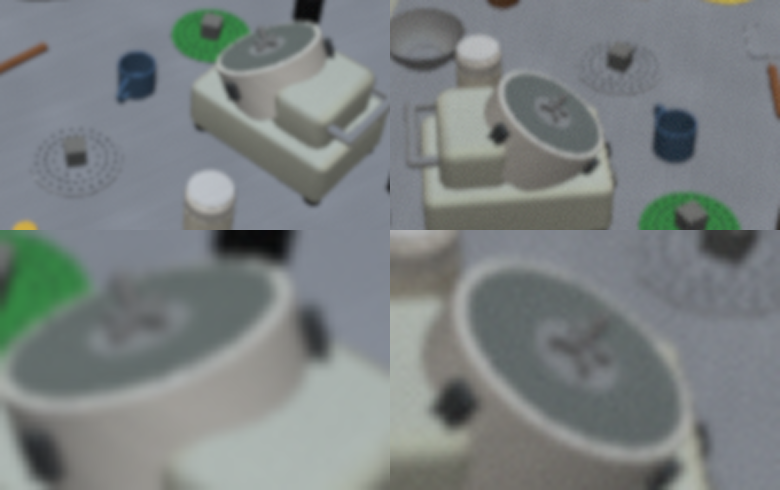

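The crop confirms it: the plain steel disc has a square grey hub and is uncoloured. The drive head is a tilted grey face with a cross and pin, leaning toward −x. Next is a wrist view of the drive along its axis.

```bash
cat >> h.py <<'E'
from scipy.spatial.transform import Rotation as Ro, Slerp
def pose():
    s=env.state(); return np.array(s['eef_pos']),Ro.from_euler('xyz',s['tcp_rot'])
def rows(p0,r0,p1,r1,n):
    "n equal steps, printed as row groups"
    S=Slerp([0,1],Ro.concatenate([r0,r1])); P=[p0+(p1-p0)*k/n for k in range(n+1)]; L=[]
    for k in range(n):
        a,b=S(k/n),S((k+1)/n)
        L.append(np.r_[a.inv().apply(P[k+1]-P[k])/60,np.degrees((a.inv()*b).as_rotvec())/10])
    for i in range(0,n,5): print('; '.join(' '.join('%.3g'%round(x,3) for x in l) for l in L[i:i+5]))
    print('max',np.abs(L).max())
def frame(z,x):
    z=np.array(z)/np.linalg.norm(z);x=x-z*(x@z);x/=np.linalg.norm(x)
    return Ro.from_matrix(np.stack([x,np.cross(z,x),z],1))
U0=np.array([-.475,-.158,.866]);U0/=np.linalg.norm(U0); D0=np.array([586,138.5,170.])
E
python3 - <<'E'
from h import *
p,r=pose()
t=D0+180*U0; print(t)
rows(p,r,t,frame(-U0,np.array([-.31,.95,0])),12)
E
```

```text
[500.52328923 110.06774673 325.83754005]
-0.6 -0.484 -0.047 -0.234 -0.111 0.42; -0.634 -0.437 -0.054 -0.234 -0.111 0.42; -0.666 -0.387 -0.058 -0.234 -0.111 0.42; -0.693 -0.335 -0.059 -0.234 -0.111 0.42; -0.717 -0.28 -0.058 -0.234 -0.111 0.42
-0.737 -0.225 -0.054 -0.234 -0.111 0.42; -0.752 -0.168 -0.048 -0.234 -0.111 0.42; -0.763 -0.111 -0.039 -0.234 -0.111 0.42; -0.77 -0.053 -0.027 -0.234 -0.111 0.42; -0.772 0.004 -0.013 -0.234 -0.111 0.42
-0.77 0.061 0.003 -0.234 -0.111 0.42; -0.763 0.117 0.022 -0.234 -0.111 0.42
max 0.7720368801935457
```

>>> send_rows:
  series: "-0.6 -0.484 -0.047 -0.234 -0.111 0.42; -0.634 -0.437 -0.054 -0.234 -0.111 0.42; -0.666 -0.387 -0.058 -0.234 -0.111 0.42; -0.693 -0.335 -0.059 -0.234 -0.111 0.42; -0.717 -0.28 -0.058 -0.234 -0.111 0.42"
  fingers: 1

```text
t: 0.78
eef_pos: [335.1, 386.7, 306.3]
tcp_rot: [2.923, 0.057, 2.412]
ft_force: [1.4, 0.5, 0.3]
opening: 1.0
grip_force: 0.0
```

>>> send_rows:
  series: "-0.737 -0.225 -0.054 -0.234 -0.111 0.42; -0.752 -0.168 -0.048 -0.234 -0.111 0.42; -0.763 -0.111 -0.039 -0.234 -0.111 0.42; -0.77 -0.053 -0.027 -0.234 -0.111 0.42; -0.772 0 -0.013 -0.234 -0.111 0.42"

```text
t: 1.4
eef_pos: [453.6, 188.1, 320.3]
tcp_rot: [2.699, 0.03, 2.034]
ft_force: [1.1, 0.3, 0.1]
opening: 0.997
grip_force: 0.0
```

>>> send_rows:
  series: "-0.77 0.061 0 -0.234 -0.111 0.42; -0.763 0.117 0.022 -0.234 -0.111 0.42; 0 0 0 0 0 0; 0 0 0 0 0 0"

```text
t: 1.9
eef_pos: [500.1, 110.3, 325.6]
tcp_rot: [2.618, -0.004, 1.889]
ft_force: [-1.2, 0.2, 0.9]
opening: 1.002
grip_force: 0.0
```

```bash
python3 - <<'E'
from h import *
import pickle
p,r=pose();print(p,(D0+180*U0).round(),(-r.as_matrix()[:,2]).round(3),env.state()['joints'].round(2))
c=cam('wrist');pickle.dump(c,open('d1.pkl','wb'))
P=pts(c)
w=P.reshape(-1,3);w=w[(np.linalg.norm(w-D0,axis=1)<84)]
d=(w-D0)@U0
q=w[abs(d)<5]
for i in range(5):
    cc=q.mean(0);U=np.linalg.svd(q-cc,full_matrices=False)[2][2];U*=np.sign(U[2]);d=(w-cc)@U;q=w[abs(d)<1.5]
print('plane',len(q),U,cc, 'z at D0', ((cc-D0)@U))
cv2.imwrite('pics/w1.png',c['color'][...,::-1])
E
```

```text
[500.14183055 110.26630165 325.55521429] [501. 110. 326.] [-0.474 -0.16   0.866] [ 0.03  0.18  2.03  0.34  0.45 -0.56]
plane 17187 [-0.47647987 -0.14930521  0.86641496] [582.12015747 143.26185619 171.82611131] z at D0 2.7198670804786174
```

View pics/w1.png

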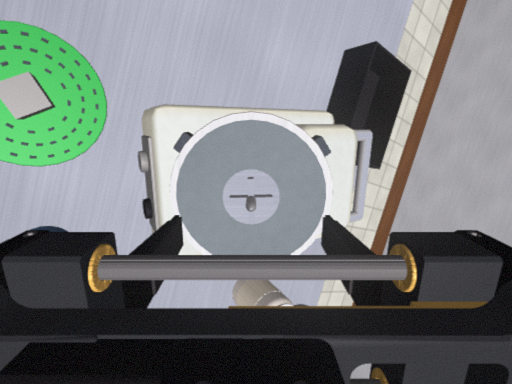

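The head is centred near (251,188) and the pin near (251,204). The cross barely shows by colour, so I'll extract it by height above the fitted face plane.

```bash
python3 - <<'E'
from h import *
import pickle
c=pickle.load(open('d1.pkl','rb'));P=pts(c)
U=np.array([-.4765,-.1493,.8664]);U/=np.linalg.norm(U);O=np.array([582.1,143.3,171.8])
e=np.cross(U,[0,0,1.]);e/=np.linalg.norm(e);f=np.cross(U,e)   # in-plane axes
print('e',e.round(3),'f',f.round(3))
d=(P-O)@U; x=(P-O)@e;y=(P-O)@f
m=((abs(d)<3)&(np.hypot(x,y)<110)).astype(np.uint8)
m[230:]=0
k=max(cv2.findContours(m,0,1)[0],key=cv2.contourArea)[:,0]
k=k[k[:,1]<222]
X=x[k[:,1],k[:,0]];Y=y[k[:,1],k[:,0]]
for i in range(6):
    A=np.c_[X,Y,np.ones(len(X))];s=np.linalg.lstsq(A,X**2+Y**2,rcond=None)[0]
    cx,cy=s[:2]/2;R=np.sqrt(s[2]+cx*cx+cy*cy);res=np.hypot(X-cx,Y-cy)-R
    g=abs(res)<max(2.5*np.std(res),1.5);X,Y=X[g],Y[g]
C=O+cx*e+cy*f;print('centre',C.round(1),R,len(X),res.std())
x-=cx;y-=cy;rr=np.hypot(x,y)
print('noise',d[(rr>30)&(rr<80)&(abs(d)<5)].std())
k=(d>7)&(d<14)&(rr<26);print('cross pts',k.sum(), 'h',np.median(d[k]))
a=np.arctan2(y[k],x[k]);w=rr[k]>9
z=(rr[k]**2*np.exp(4j*a))[w].mean();print('cross ang',np.degrees(np.angle(z))/4,abs(z)/ (rr[k]**2)[w].mean(), w.sum())
k2=(d>25)&(d<45)&(rr<20);print('pin',k2.sum(),x[k2].mean(),y[k2].mean(),d[k2].max())
h=cv2.resize(np.clip(d[160:225,210:295]*10+60,0,255).astype(np.uint8),(510,390),interpolation=0)
h2=cv2.resize(c['color'][160:225,210:295].mean(-1).astype(np.uint8),(510,390),interpolation=2)
cv2.imwrite('pics/h1.png',cv2.resize(np.hstack([h,h2]),(800,306)))
E
```

```text
e [-0.299  0.954  0.   ] f [-0.827 -0.259 -0.499]
centre [584.1 133.8 171.3] 85.044884057021 278 0.41494488769444093
noise 0.6878233620953557
cross pts 403 h 10.872616381461597
cross ang 2.08321763180687 0.8937751489719015 316
pin 103 0.7847952368816136 0.00848152929114363 39.62442109000686
```

View pics/h1.png

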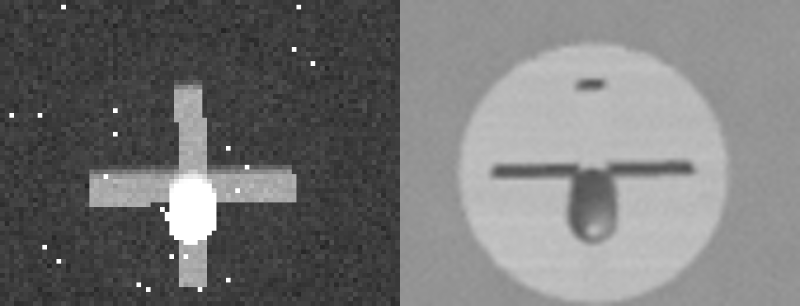

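The cross shows clearly, with its arms nearly along image x and y, 2° off in my in-plane axes. The drive centre is about (584,134,171). Now a look at the disc from above.

```bash
python3 - <<'E'
from h import *
p,r=pose()
rows(p,r,np.array([537,-186,240.]),Ro.from_euler('xyz',[np.pi,0,1.5]),7)
E
```

```text
-0.699 -0.22 0.105 0.423 -0.087 0.311; -0.708 -0.173 0.13 0.423 -0.087 0.311; -0.714 -0.124 0.152 0.423 -0.087 0.311; -0.717 -0.073 0.17 0.423 -0.087 0.311; -0.717 -0.021 0.184 0.423 -0.087 0.311
-0.714 0.031 0.195 0.423 -0.087 0.311; -0.708 0.085 0.201 0.423 -0.087 0.311
max 0.7169566823476016
```

>>> send_rows:
  series: "-0.699 -0.22 0.105 0.423 -0.087 0.311; -0.708 -0.173 0.13 0.423 -0.087 0.311; -0.714 -0.124 0.152 0.423 -0.087 0.311; -0.717 -0.073 0.17 0.423 -0.087 0.311; -0.717 -0.021 0.184 0.423 -0.087 0.311"

```text
t: 2.58
eef_pos: [526.8, -101.9, 264.5]
tcp_rot: [2.995, -0.021, 1.61]
ft_force: [0.4, 0.4, 0.5]
opening: 1.0
grip_force: 0.0
```

>>> send_rows:
  series: "-0.714 0.031 0.195 0.423 -0.087 0.311; -0.708 0.085 0.201 0.423 -0.087 0.311; 0 0 0 0 0 0; 0 0 0 0 0 0"

```text
t: 3.08
eef_pos: [537.2, -185.3, 240.2]
tcp_rot: [3.141, -0.0, 1.501]
ft_force: [-0.5, 0.5, -0.5]
opening: 1.001
grip_force: 0.0
```

```bash
python3 - <<'E'
from h import *
p,r=pose();print(p,r.as_euler('xyz'),env.state()['joints'].round(2))
c=cam('wrist');P=pts(c);save(c,'w2')
q=P[(abs(P[...,0]-537)<95)&(abs(P[...,1]+186)<95)]
hub=q[(q[:,2]>49)&(q[:,2]<56)&(np.hypot(q[:,0]-537,q[:,1]+186)<40)]
pl=q[(q[:,2]>12)&(q[:,2]<23)]
print(len(hub),hub.mean(0).round(1),hub.min(0),hub.max(0),np.median(hub[:,2]),'rect',cv2.minAreaRect(hub[:,:2].astype(np.float32)))
print('plate',len(pl),cv2.minEnclosingCircle(pl[:,:2].astype(np.float32)),np.median(pl[:,2]))
E
```

```text
[ 537.21213575 -185.33876343  240.24415998] [ 3.14125709e+00 -1.24651806e-04  1.50060027e+00] [-0.45  0.47  1.76  0.    0.91 -0.38]
979 [ 527.6 -183.2   53. ] [ 506.61578796 -204.88975166   49.13287666] [ 548.36187154 -162.32532204   54.85410483] 53.05164410075643 rect ((527.52490234375, -183.67727661132812), (34.56138229370117, 33.842777252197266), 71.6321792602539)
plate 10537 ((527.599365234375, -183.59036254882812), 74.74971771240234) 18.116158793105004
```

View pics/w2.png

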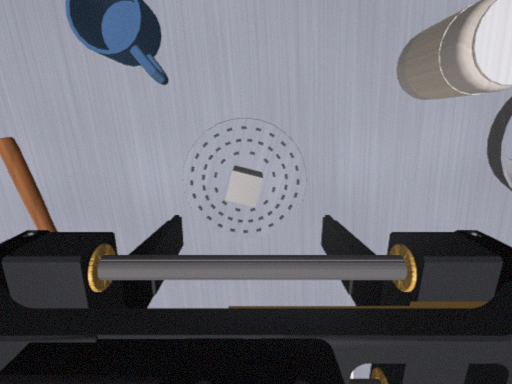

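The steel disc is centred at pixel (245,185), the mug is at upper left and the can at upper right, and both are clear of the gripper. I grasp at (527.6,−183.5) with yaw 71.6°.

```bash
python3 - <<'E'
from h import *
p,r=pose();R=Ro.from_euler('xyz',[np.pi,0,np.radians(71.6)])
a=np.array([527.6,-183.5,160.])
rows(p,r,a,R,3)
rows(a,R,a-[0,0,59],R,4)
E
```

```text
0.006 -0.054 0.447 0.001 -0 0.48; 0.001 -0.054 0.447 0.001 -0 0.48; -0.003 -0.054 0.447 0.001 -0 0.48
max 0.4796968675786421
0 -0 0.246 0 0 0; 0 -0 0.246 0 0 0; 0 -0 0.246 0 0 0; 0 -0 0.246 0 0 0
max 0.24583333333333332
```

>>> send_rows:
  series: "0.006 -0.054 0.447 0 0 0.48; 0 -0.054 0.447 0 0 0.48; -0.003 -0.054 0.447 0 0 0.48; 0 0 0.246 0 0 0; 0 0 0.246 0 0 0"

```text
t: 3.75
eef_pos: [528.1, -184.5, 130.4]
tcp_rot: [3.14, 0.0, 1.25]
ft_force: [-0.0, -0.6, 1.0]
opening: 0.999
grip_force: 0.0
```

>>> send_rows:
  series: "0 0 0.246 0 0 0; 0 0 0.246 0 0 0; 0 0 0 0 0 0; 0 0 0 0 0 0"

```text
t: 4.25
eef_pos: [527.9, -185.1, 101.0]
tcp_rot: [3.141, 0.0, 1.248]
ft_force: [-0.0, 0.8, -0.2]
opening: 1.003
grip_force: 0.0
```

>>> send_rows:
  series: "0 0 0 0 0 0; 0 0 0 0 0 0; 0 0 0 0 0 0; 0 0 0 0 0 0; 0 0 0 0 0 0"
  fingers: 0

```text
t: 4.88
eef_pos: [527.7, -185.0, 100.8]
tcp_rot: [3.141, 0.0, 1.247]
ft_force: [0.1, 0.2, 0.9]
opening: 0.528
grip_force: 0.0
```

>>> send_rows:
  series: "0 0 0 0 0 0; 0 0 0 0 0 0; 0 0 0 0 0 0; 0 0 0 0 0 0; 0 0 0 0 0 0"

```text
t: 5.5
eef_pos: [527.8, -185.0, 100.8]
tcp_rot: [3.141, 0.0, 1.247]
ft_force: [0.6, -0.5, -0.2]
opening: 0.357
grip_force: 30.0
```

```bash
python3 - <<'E'
from h import *
p,r=pose();print(p,r.as_euler('xyz'),env.state()['opening'],env.state()['ft_force'])
R=Ro.from_euler('xyz',[np.pi,0,np.radians(71.6)])
rows(p,r,p+[0,0,230],r,5)
E
```

```text
[ 527.75826019 -185.03860739  100.77416438] [3.14105867e+00 8.11211994e-05 1.24745981e+00] 0.3566661011931192 [ 0.62624932 -0.46904799 -0.17720269]
-0 0 -0.767 0 0 0; -0 0 -0.767 0 0 0; -0 0 -0.767 0 0 0; -0 0 -0.767 0 0 0; -0 0 -0.767 0 0 0
max 0.766666554840717
```

>>> send_rows:
  series: "0 0 -0.3 0 0 0; 0 0 -0.6 0 0 0; 0 0 -0.8 0 0 0; 0 0 -0.8 0 0 0; 0 0 -0.8 0 0 0"

```text
t: 6.12
eef_pos: [527.1, -184.7, 299.9]
tcp_rot: [-3.141, -0.0, 1.247]
ft_force: [0.5, 0.1, -3.7]
opening: 0.355
grip_force: 30.0
```

>>> send_rows:
  series: "0 0 -0.6 0 0 0; 0 0 -0.3 0 0 0; 0 0 0 0 0 0; 0 0 0 0 0 0"

```text
t: 6.62
eef_pos: [527.3, -184.8, 351.5]
tcp_rot: [-3.14, -0.0, 1.247]
ft_force: [-0.1, 0.2, -3.7]
opening: 0.36
grip_force: 30.0
```

```bash
cat >> h.py <<'E'
U=np.array([-.4765,-.1493,.8664]);U/=np.linalg.norm(U)
e=np.cross(U,[0,0,1.]);e/=np.linalg.norm(e);f=np.cross(U,e)
C=np.array([584.1,133.8,171.0])+.4*e
a_=np.radians(2.1); RT=frame(-U,np.cos(a_)*e+np.sin(a_)*f)
E
python3 - <<'E'
from h import *
p,r=pose();print(p)
rows(p,r,C+200*U-RT.apply([1.4,0,0]),RT,11)
E
```

```text
[ 527.2524678  -184.79648943  351.46073212]
0.395 -0.193 0.011 -0.266 0.08 -0.338; 0.406 -0.17 0.008 -0.266 0.08 -0.338; 0.415 -0.146 0.007 -0.266 0.08 -0.338; 0.423 -0.122 0.006 -0.266 0.08 -0.338; 0.429 -0.097 0.007 -0.266 0.08 -0.338
0.434 -0.072 0.009 -0.266 0.08 -0.338; 0.437 -0.047 0.013 -0.266 0.08 -0.338; 0.439 -0.022 0.017 -0.266 0.08 -0.338; 0.439 0.003 0.023 -0.266 0.08 -0.338; 0.438 0.028 0.03 -0.266 0.08 -0.338
0.435 0.052 0.038 -0.266 0.08 -0.338
max 0.4393774336286636
```

>>> send_rows:
  series: "0.395 -0.193 0.011 -0.266 0.08 -0.338; 0.406 -0.17 0.008 -0.266 0.08 -0.338; 0.415 -0.146 0.007 -0.266 0.08 -0.338; 0.423 -0.122 0.006 -0.266 0.08 -0.338; 0.429 -0.097 0.007 -0.266 0.08 -0.338"

```text
t: 7.25
eef_pos: [509.8, -53.3, 348.0]
tcp_rot: [2.903, -0.035, 1.55]
ft_force: [0.2, 0.1, -3.7]
opening: 0.355
grip_force: 30.0
```

>>> send_rows:
  series: "0.434 -0.072 0.009 -0.266 0.08 -0.338; 0.437 -0.047 0.013 -0.266 0.08 -0.338; 0.439 -0.022 0.017 -0.266 0.08 -0.338; 0.439 0 0.023 -0.266 0.08 -0.338; 0.438 0.028 0.03 -0.266 0.08 -0.338"

```text
t: 7.88
eef_pos: [492.1, 77.4, 344.5]
tcp_rot: [2.665, 0.004, 1.85]
ft_force: [0.4, 0.6, -4.2]
opening: 0.353
grip_force: 30.0
```

>>> send_rows:
  series: "0.435 0.052 0.038 -0.266 0.08 -0.338; 0 0 0 0 0 0; 0 0 0 0 0 0"

```text
t: 8.25
eef_pos: [489.2, 102.5, 344.5]
tcp_rot: [2.62, 0.02, 1.906]
ft_force: [0.6, -1.0, -4.2]
opening: 0.354
grip_force: 30.0
```

```bash
cat > chk.py <<'E'
from h import *
import sys
p,r=pose();M=r.as_matrix();s=env.state()
q=p-C;print('axial',q@U,'lat in tool x,y',(r.inv().apply(q))[:2].round(2),'rot err deg',np.degrees((r.inv()*RT).as_rotvec()).round(2),'F tool',r.inv().apply(s['ft_force']).round(1),s['opening'])
c=cam('wrist');P=pts(c)
L=(P-p)@M   # tool frame
m=(L[...,2]>72)&(L[...,2]<98)&(np.hypot(L[...,0],L[...,1])<85)
w=L[m];w=w[w[:,0]>18]
for i in range(6):
    A=np.c_[w[:,:2],np.ones(len(w))];k=np.linalg.lstsq(A,w[:,2],rcond=None)[0];res=w[:,2]-A@k;w=w[abs(res)<max(2*res.std(),1)]
print('plate plane z0',k[2].round(2),'tilt',np.degrees(k[:2]).round(2),len(w),res.std())
h=np.linspace(-60,60,41);R_=[]
az=np.degrees(np.arctan2(w[:,1],w[:,0]));rad=np.hypot(w[:,0],w[:,1])
E_=np.array([w[(abs(az-b)<1.5)][np.argmax(rad[abs(az-b)<1.5])][:2] for b in h if (abs(az-b)<1.5).sum()>5])
X,Y=E_.T;
from scipy.optimize import least_squares
s=least_squares(lambda v:np.hypot(X-v[0],Y-v[1])-75,[1,0],loss='soft_l1');print('disc centre in tool',s.x.round(2),len(X),np.abs(s.fun).mean())
if len(sys.argv)>1: save(c,sys.argv[1])
E
python3 chk.py w3
```

```text
axial 200.23116794715162 lat in tool x,y [-2.17 -0.14] rot err deg [-0.05  0.08  0.04] F tool [-1.  -1.9  3.8] 0.35400039099972347
plate plane z0 82.44 tilt [0.14 0.01] 11611 0.5165464028040322
disc centre in tool [ 0.92 -0.38] 41 0.24438306661101328
```

View pics/w3.png

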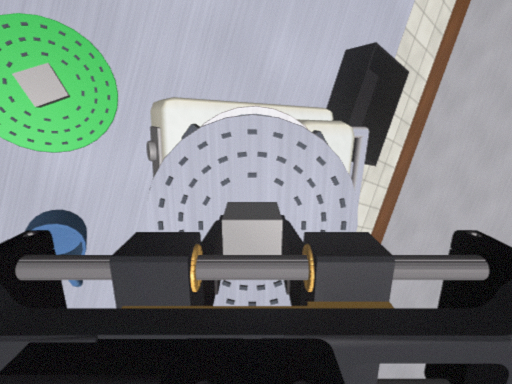

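The disc is held square and is level with the tool (tilt about 0.1°). I correct the lateral offset and advance to just above the pin tip, then slowly on.

>>> send_rows:
  series: "0.02 0.005 0.25 0 0 0; 0 0 0.3 0 0 0; 0 0 0.25 0 0 0; 0 0 0.1 0 0 0; 0 0 0 0 0 0"

```text
t: 8.93
eef_pos: [515.1, 111.9, 298.1]
tcp_rot: [2.619, 0.02, 1.906]
ft_force: [-0.4, 0.7, -4.1]
opening: 0.358
grip_force: 30.0
```

>>> send_rows:
  series: "0 0 0.04 0 0 0; 0 0 0.04 0 0 0; 0 0 0.04 0 0 0; 0 0 0.04 0 0 0; 0 0 0 0 0 0"

```text
t: 9.55
eef_pos: [519.6, 113.4, 290.1]
tcp_rot: [2.618, 0.02, 1.906]
ft_force: [0.2, 0.3, -3.7]
opening: 0.356
grip_force: 30.0
```

```bash
python3 chk.py
```

```text
axial 137.00365921092657 lat in tool x,y [-0.84  0.95] rot err deg [0.05 0.09 0.07] F tool [ 0.3 -1.6  3.3] 0.3560082191267833
plate plane z0 82.39 tilt [ 0.2  -0.01] 11596 0.506266025681695
disc centre in tool [ 0.97 -0.35] 41 0.22744523604112588
```

>>> send_rows:
  series: "0 -0.01 0.03 0 0 0; 0 0 0.03 0 0 0; 0 0 0.03 0 0 0; 0 0 0.03 0 0 0; 0 0 0 0 0 0"

```text
t: 10.22
eef_pos: [522.6, 114.3, 283.6]
tcp_rot: [2.618, 0.02, 1.907]
ft_force: [-0.1, -0.3, -3.5]
opening: 0.356
grip_force: 30.0
```

>>> send_rows:
  series: "0 0 0.03 0 0 0; 0 0 0.03 0 0 0; 0 0 0.03 0 0 0; 0 0 0 0 0 0"

```text
t: 10.72
eef_pos: [525.1, 115.1, 278.9]
tcp_rot: [2.618, 0.02, 1.906]
ft_force: [0.0, -0.2, -4.5]
opening: 0.357
grip_force: 30.0
```

```bash
python3 chk.py
```

```text
axial 124.40672433617071 lat in tool x,y [-0.84  0.38] rot err deg [0.05 0.09 0.07] F tool [-0.1 -2.3  3.9] 0.35653457789175325
plate plane z0 82.44 tilt [ 0.14 -0.02] 11548 0.507946543860417
disc centre in tool [ 0.93 -0.46] 41 0.22724529149990935
```

Foot at about 23.6 mm, pin inside the bore, and no contact force. I continue slowly.

>>> send_rows:
  series: "0 0 0.03 0 0 0; 0 0 0.03 0 0 0; 0 0 0.03 0 0 0; 0 0 0.03 0 0 0; 0 0 0 0 0 0"

```text
t: 11.4
eef_pos: [529.0, 115.8, 272.9]
tcp_rot: [2.617, 0.021, 1.906]
ft_force: [2.8, -4.7, -4.7]
opening: 0.355
grip_force: 30.0
```

>>> send_rows:
  series: "0 0 0.03 0 0 0; 0 0 0.03 0 0 0; 0 0 0.02 0 0 0; 0 0 0 0 0 0"

```text
t: 11.9
eef_pos: [531.2, 116.4, 268.7]
tcp_rot: [2.617, 0.021, 1.906]
ft_force: [1.4, -5.2, -4.0]
opening: 0.356
grip_force: 30.0
```

```bash
python3 chk.py
```

```text
axial 112.4686189442029 lat in tool x,y [-1.48  0.77] rot err deg [0.11 0.15 0.06] F tool [-5.3 -2.4  3.3] 0.35552126914116966
plate plane z0 82.44 tilt [0.19 0.01] 11551 0.5033441423946622
disc centre in tool [ 0.8  -0.41] 41 0.22232043694533496
```

The pin is pushing the disc lightly toward −x (about 5 N). I give way there and go on.

>>> send_rows:
  series: "-0.02 0 0.02 0 0 0; 0 0 0.02 0 0 0; 0 0 0.02 0 0 0; 0 0 0 0 0 0"

```text
t: 12.45
eef_pos: [532.9, 116.4, 265.4]
tcp_rot: [2.618, 0.02, 1.907]
ft_force: [-0.3, -0.5, -3.3]
opening: 0.354
grip_force: 30.0
```

>>> send_rows:
  series: "0 0 0.02 0 0 0; 0 0 0.02 0 0 0; 0 0 0 0 0 0"

```text
t: 12.82
eef_pos: [534.1, 116.6, 263.4]
tcp_rot: [2.618, 0.02, 1.906]
ft_force: [-0.4, -1.4, -3.7]
opening: 0.353
grip_force: 30.0
```

```bash
python3 chk.py
```

```text
axial 106.48067668666589 lat in tool x,y [-2.05  0.42] rot err deg [0.06 0.09 0.07] F tool [-1.1 -2.7  2.8] 0.35318775956254744
plate plane z0 82.43 tilt [0.16 0.01] 11731 0.5156673971952423
disc centre in tool [ 0.98 -0.41] 41 0.22087615589745135
```

The foot is at about 5.7 mm, below the cross top and with no axial force, so it has meshed. Next is the last stretch, down to contact.

>>> send_rows:
  series: "0 0 0.02 0 0 0; 0 0 0.02 0 0 0; 0 0 0.02 0 0 0; 0 0 0 0 0 0"

```text
t: 13.38
eef_pos: [535.8, 117.1, 260.3]
tcp_rot: [2.618, 0.02, 1.906]
ft_force: [0.8, 0.3, -4.1]
opening: 0.356
grip_force: 30.0
```

>>> send_rows:
  series: "0 0 0.015 0 0 0; 0 0 0.01 0 0 0; 0 0 0 0 0 0"

```text
t: 13.75
eef_pos: [536.5, 117.3, 259.1]
tcp_rot: [2.618, 0.02, 1.906]
ft_force: [0.1, -0.8, -3.8]
opening: 0.353
grip_force: 30.0
```

```bash
python3 chk.py
```

```text
axial 101.4412914400213 lat in tool x,y [-2.07  0.46] rot err deg [0.06 0.1  0.07] F tool [-0.7 -2.1  3.2] 0.35283394345643804
plate plane z0 82.47 tilt [0.11 0.  ] 11578 0.5056443469017848
disc centre in tool [ 0.96 -0.33] 41 0.2274529064086586
```

>>> send_rows:
  series: "0 0 0.012 0 0 0; 0 0 0.01 0 0 0; 0 0 0 0 0 0"

```text
t: 14.18
eef_pos: [537.2, 117.6, 257.9]
tcp_rot: [2.618, 0.02, 1.906]
ft_force: [0.9, -0.7, -4.0]
opening: 0.358
grip_force: 30.0
```

>>> send_rows:
  series: "0 0 0.01 0 0 0; 0 0 0 0 0 0"

```text
t: 14.42
eef_pos: [537.5, 117.7, 257.4]
tcp_rot: [2.618, 0.02, 1.906]
ft_force: [-0.0, -0.1, -3.6]
opening: 0.355
grip_force: 30.0
```

```bash
python3 chk.py
```

```text
axial 99.50965466392138 lat in tool x,y [-2.04  0.45] rot err deg [0.06 0.09 0.07] F tool [-0.  -1.9  3.1] 0.3554029224046285
plate plane z0 82.44 tilt [ 0.13 -0.  ] 11624 0.5154984962314745
disc centre in tool [ 0.94 -0.44] 41 0.25078004600907267
```

>>> send_rows:
  series: "0 0 0.008 0 0 0; 0 0 0 0 0 0"

```text
t: 14.72
eef_pos: [537.6, 117.7, 257.2]
tcp_rot: [2.618, 0.02, 1.907]
ft_force: [-2.3, -1.5, -0.9]
opening: 0.355
grip_force: 30.0
```

>>> send_rows:
  series: "0 0 0.008 0 0 0; 0 0 0 0 0 0"

```text
t: 14.98
eef_pos: [537.6, 117.7, 257.2]
tcp_rot: [2.617, 0.02, 1.907]
ft_force: [-8.3, -3.8, 6.8]
opening: 0.357
grip_force: 30.0
```

>>> send_rows:
  series: "0 0 0.008 0 0 0; 0 0 0 0 0 0"

```text
t: 15.22
eef_pos: [537.6, 117.6, 257.1]
tcp_rot: [2.617, 0.021, 1.907]
ft_force: [-12.9, -7.0, 13.4]
opening: 0.353
grip_force: 30.0
```

```bash
python3 chk.py
```

```text
axial 99.1888806378173 lat in tool x,y [-2.11  0.53] rot err deg [0.11 0.1  0.08] F tool [ -2.7  -5.8 -18.8] 0.3525565169764469
plate plane z0 82.42 tilt [0.01 0.04] 11804 0.5316026309067575
disc centre in tool [ 1.01 -0.44] 41 0.24291557766873983
```

There is firm, light contact (about 20 N) at the expected depth, so the disc is seated. I relieve the load, let go and back off along the axis.

>>> send_rows:
  series: "0 0 -0.015 0 0 0; 0 0 0 0 0 0"

```text
t: 15.52
eef_pos: [537.7, 117.7, 257.2]
tcp_rot: [2.618, 0.02, 1.906]
ft_force: [-5.8, -3.7, 4.0]
opening: 0.359
grip_force: 30.0
```

>>> send_rows:
  series: "0 0 0 0 0 0; 0 0 0 0 0 0; 0 0 0 0 0 0; 0 0 0 0 0 0; 0 0 0 0 0 0"
  fingers: 1

```text
t: 16.15
eef_pos: [537.8, 117.7, 257.0]
tcp_rot: [2.618, 0.02, 1.906]
ft_force: [0.1, 0.2, -1.2]
opening: 0.829
grip_force: 0.0
```

>>> send_rows:
  series: "0 0 0 0 0 0; 0 0 -0.2 0 0 0; 0 0 -0.5 0 0 0; 0 0 -0.7 0 0 0; 0 0 -0.6 0 0 0"

```text
t: 16.77
eef_pos: [479.2, 99.6, 362.7]
tcp_rot: [2.617, 0.021, 1.906]
ft_force: [0.6, 0.3, 0.8]
opening: 0.996
grip_force: 0.0
```

>>> send_rows:
  series: "0 0 0 0 0 0; 0 0 0 0 0 0; 0 0 0 0 0 0"

```text
t: 17.15
eef_pos: [480.5, 100.0, 359.9]
tcp_rot: [2.62, 0.02, 1.907]
ft_force: [1.3, 0.1, -0.6]
opening: 0.997
grip_force: 0.0
```

```bash
python3 - <<'E'
from h import *
p,r=pose();c=cam('wrist');P=pts(c);save(c,'w4')
d=(P-C)@U;x=(P-C)@e;y=(P-C)@f;rr=np.hypot(x,y)
m=(rr<72)&(rr>28)&(d>8)&(d<40);w=P[m];q=w
for i in range(4):
    cc=q.mean(0);n=np.linalg.svd(q-cc,full_matrices=False)[2][2];n*=np.sign(n[2]);q=w[abs((w-cc)@n)<1.5]
print('plate top height',(cc-C)@U,'tilt vs U deg',np.degrees(np.arccos(n@U)),len(q))
h=(rr<45)&(d>45)&(d<62);print('hub top',np.median(d[h]),x[h].mean(),y[h].mean(),h.sum(),env.state()['opening'])
E
```

```text
plate top height 16.811804796119056 tilt vs U deg 0.07423530472445793 9462
hub top 51.70707439777611 0.6068768237640554 0.7911252552655758 1147 1.0014111282984803
```

View pics/w4.png

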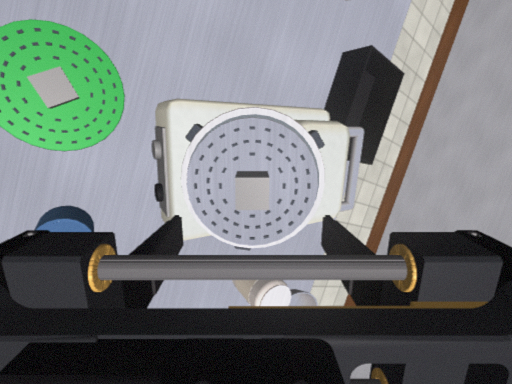

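The disc sits centred on the head at pixel (252,180). Its plate top is 16.8 mm above the face (17 mm nominal) with a tilt of 0.07°, so it is fully home and the gripper is clear.

```bash
python3 -c "
from cell import env
print(env.job_done())"
```

```text
the job is handed in; nothing more can be done
None
```

The grating disc is meshed, fully home on the drive and let go, and the job was handed in at about 17 s; the hand-in call gave no verdict back.

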